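Put the polishing sticks away upright

ROBOT

A 7-joint arm with a two-finger parallel gripper is mounted at the origin on the work surface. World frame = base frame: x ahead of the robot, y to its left, z up, the work surface at z = 0. Lengths are in m, angles in rad, forces in N, time in s.
With the tool pointing down it reaches from about 0.425 to 0.925 m from the base axis. Payload 6.8 kg.
Tool frame: the origin (TCP) lies at the very end of the fingers, on their centre line; the grasp point (between the pads) lies 19 mm behind it (grip_point_offset is the distance from the TCP to the grasp point, in m); z points along the fingers, y is the line along which they close (so a half turn about z gives the same grasp; the last joint's range is limited). The gripper opens to 85 mm and grips with 20 to 120 N. Pads are 22 mm wide; open, the fingers measure 114 mm over their backs; the gripper's body (76 mm by 85 mm) begins 54 mm behind the grasp point. The pads swing forward as they close: fully open they stand 13 mm farther back than shut.
Start: joints at [-1.247, 0.477, 0.022, 1.555, -0.011, 1.109, -0.083], TCP at [0.282, 0.613, 0.231] pointing down, gripper open.
Joint ranges: [-2.96, 2.96], [-0.34, 2.1], [-1.41, 1.46], [0.24, 2.44], [-1.37, 4.51], [0.17, 1.92], [-2.96, 2.96]. Speed limits (rad/s): [2.39, 2.39, 3.14, 3.14, 3.14, 3.14, 3.14].

INTERFACE

Orientations are given as a unit quaternion [w, x, y, z].
In Python, from station import * gives the robot as it stands.
- The arm moves only by the tool carry_out, never from a script. Its argument "rows" is text: rows parted by semicolons, each of 4 numbers parted by spaces: the shift along the world's x, y, z in mm, then the turn about the world's z in degrees. In form: dx dy dz yaw; .... A call has 1 to 10 rows; each row shifts and turns the commanded pose from where the row before left it; what a row does not reach is not made up. A row lasts 1/8 s, in which the tool goes at most 62.5 mm and 10.7 degrees, less where a joint would pass 70% of its speed; a pose out of reach is approached as far as the arm can. A call is refused whole if a number of a shift passes 62.5 or a number of a turn 10.7, either way. A call with a gripper value outside its range is refused whole. "claw" is the finger opening in mm, from 0 to 85.4, set as the call begins (left out, the last holds). The fingers move at their own pace and stop on an object; "force" is the grip in N (left out, the last holds). Time passes only in rows, so rows that do not move let the fingers close. It gives the time, the measured TCP pose, the force, the opening and the grip force at its end, in the units of the state.
- get_obs(): the state, without advancing time (a new reading comes with each control period).
- read_camera(name): name is "scene" or "top" or "wrist"; returns a dict with "img" (420x560x3 uint8, blue, green, red), "fov_y" (degrees; the focal length in pixels is half the picture's height over the tangent of half this angle, whatever the lens; pixels are square), "cx", "cy" (the principal point, pixels), "distortion" ([k1, k2, p1, p2, k3] as OpenCV has them; the pictures are not rectified), "world_to_cam" (4x4, takes a point from world to camera coordinates). Camera axes: x right, y up, looking along -z (the intrinsics and any distortion apply to the point x, -y, -z); pixel columns grow to the right and rows downward; lengths in m; the calibration is good to about 2 mm. A picture is of the moment at which its call begins. There is no depth.
- hand_in(): hands the job in; it is judged then, once.
Trained networks look in the newest picture that a camera, given by its name, has taken for a name from the list of things; names that differ only in an ending like _2 or _b are one class to them, and where a whole thing is asked for, a point or a joint stands for the part that bears it (a point fixed in the world has none). Each returns a list of dicts, best first, with "confidence" (0 to 1); they miss things now and then, are a little off and sometimes report something else, mostly with a low value. They report only what shows in the picture. A call takes as long as a camera call. They do not tell look-alikes from the thing itself.
- recognise(camera, thing): "centre" ([column, row] in pixels, amid what is visible of it).
- outline_of(camera, thing): "pixels" (420x560 bool, what is visible of it) and "centre" ([column, row] in pixels, amid what is visible of it).
- place_of(camera, thing): "centre" ([column, row] in pixels: a listed point, or the origin of a listed thing).
The state is a dict: "t": time; "q": joint angles; "joint_vel": joint speeds; "joint_torque": joint torques, N m; "eef_pos": TCP position; "tool_rot": TCP orientation; "contact_force": force on the tool from outside, world axes, zero at the start; "torque": the same for the moment, N m; "gripper_width": opening from 0.0 (shut) to 1.0 (fully open); "grasp_force": force on a finger pad.
Only numpy, scipy, OpenCV 4.12 (cv2) and the standard library are available. Lean on these libraries where they do the work, as an engineer would, in place of code of your own. Each camera call takes 0.05 s, during which the arm holds its last target. There are 200 camera calls.

TASK

Two polishing sticks lean in the slanted rest on the bench. First stand the one with the round handle in the open cup, then stand the one with the flat handle in the empty bore of the aluminium block, both handle up. Lower each one down to the bottom before letting go rather than dropping it in, and leave the other things on the bench where they are.

Things in the scene. Friction and masses are not known exactly. Their poses are not given: they have to be found in the camera images.
- round_stick: Stick 160 mm long, 0.08 to 0.17 kg: steel shank 14 mm in diameter and 120 mm long, then a black round handle 26 mm in diameter and 40 mm long. Origin at the centre of its foot (the shank's free end); z runs along the stick from foot to handle. It starts in either of the two bores of the rest, foot down, leaning about 28 to 33 degrees from vertical with the handle towards the robot.
- flat_stick: Stick 160 mm long, 0.08 to 0.17 kg: the same shank (14 mm diameter, 120 mm long), then a black flat handle 30 mm wide (its x), 16 mm thick (its y) and 40 mm long. Origin at the centre of its foot; z runs from foot to handle. It starts in the other bore of the rest, leaning the same way; its y starts about level.
- rest: Fixed grey slanted rest, 170 mm long (its y), 100 mm deep (its x), at most about 90 mm high. Origin: centre of its underside. Two bores 16 mm in diameter and 40 mm deep, 110 mm apart along y (at y = +-55 mm), lean 28 degrees from vertical, mouths towards the rest's -x; pull sticks out along their length; the top of a stick in it is about 190 mm above the bench.
- cup: Fixed open round aluminium cup, outer diameter 60 mm, inner diameter 52 mm, rim 100 mm above the bench. Origin at the centre of its underside. Cup and block stand one to the left and one to the right of the rest, either way round. A stick let go in it may lean up to about 23 degrees against the rim.
- cup_floor (a point): Centre of the cup's inner floor, 6 mm above the bench, 94 mm below the rim; z up.
- block: Fixed aluminium block 60 mm (x) by 110 mm (y) by 60 mm high, with two bores in its top at y = +28 mm and y = -28 mm, 18 mm in diameter and 50 mm deep. Origin at the centre of its underside. The bore at +28 mm is empty; the one at -28 mm holds short_dop.
- bore_mouth (a point): Centre of the empty bore's mouth, on the block's top, 60 mm above the bench; the mouth has a 2 mm chamfer.
- bore_floor (a point): Centre of the empty bore's floor, 50 mm below its mouth, 10 mm above the bench; z up.
- short_dop: Bystander: short loose dop standing in the block's other bore, 92 mm long, shank 14 mm with a brass head 24 mm in diameter; its top is 102 mm above the bench. Origin at its foot.
- paste_jar: Bystander: loose closed jar, 52 mm in diameter, 50 mm high, on the bench beside the rest, towards its far side. Origin at the centre of its underside.
- weight: Bystander: loose dark steel hub weight, 64 mm in diameter, 44 mm high, on the bench beside the rest, towards its far side. Origin at the centre of its underside.
- loupe: Bystander: small folding loupe lying on the bench on the robot's side of the rest, about 67 by 28 mm and 18 mm high. Origin under its round end.
- screwdriver: Bystander: screwdriver 160 mm long lying on the bench to the left of the robot. Origin near its middle.
Things that resemble listed ones, but are neither listed nor needed, are in the scene too. What is shaped like the block but green is not meant. Leave any red look-alike of the round_stick alone.

How it is judged:
On the way, in this order (a step that is already met when the one before it is completed fails the run):
1. the round-handled stick is lowered, still held, to within 25 mm of the cup's floor (z of round_stick in the frame of cup_floor below 0.025 m and horizontal distance between round_stick and cup_floor below 0.026 m and contact force between the fingers and round_stick above 0.5 N), for 0.05 s.
2. the flat-handled stick is lowered, still held, to within 20 mm of the bore's floor (z of round_stick in the frame of cup_floor below 0.012 m and horizontal distance between round_stick and cup_floor below 0.026 m and angle between round_stick's own z axis and vertical below 0.52 rad and z of flat_stick in the frame of bore_floor below 0.02 m and horizontal distance between flat_stick and bore_floor below 0.008 m and contact force between the fingers and flat_stick above 0.5 N), for 0.05 s.
At the end, for the whole second after the job is handed in: The round-handled stick stands handle up in the cup: foot inside it and within 12 mm of its floor, leaning less than 30 degrees. The flat-handled stick stands handle up in the empty bore: foot within 6 mm of the bore's floor and of its axis, within 8 degrees of upright. Both are at rest and let go (z of round_stick in the frame of cup_floor below 0.012 m and horizontal distance between round_stick and cup_floor below 0.026 m and angle between round_stick's own z axis and vertical below 0.52 rad and z of flat_stick in the frame of bore_floor below 0.006 m and horizontal distance between flat_stick and bore_floor below 0.006 m and angle between flat_stick's own z axis and vertical below 0.14 rad and linear speed of each of round_stick, flat_stick below 0.02 m/s); the robot touches nothing.
It fails at once if the short dop is moved more than 30 mm (distance of short_dop from where it was at the start of the episode above 0.03 m).
It fails at once if the paste jar is moved more than 30 mm (distance of paste_jar from where it was at the start of the episode above 0.03 m).
It fails at once if the weight is moved more than 30 mm (distance of weight from where it was at the start of the episode above 0.03 m).
It fails at once if the loupe is moved more than 30 mm (distance of loupe from where it was at the start of the episode above 0.03 m).
It fails at once if the screwdriver is moved more than 30 mm (distance of screwdriver from where it was at the start of the episode above 0.03 m).
It also fails if it takes over 72 s, if anything falls off the work surface, if the arm or the gripper's body presses on something with over 40 N, if the wrist force passes 120 N, or if a joint passes its speed limit or range.

## Working session

There is one attempt and no reset: what is moved stays moved. The work goes in short steps, Python scripts to look and compute and a tool call to move; the robot and the scene stay as the last step left them, time stands still between calls to the robot, and variables do not carry over. Pictures are saved under pics/ and viewed, at most 10 in all, crops included, and the job is handed in when it is done.

Besides the shell and the picture viewer there is one more tool, called after ">>>" as name(argument=value, ...) on one line, values as JSON. carry_out: Moves the arm, as the interface text tells. Its arguments: {"type":"object","properties":{"rows":{"type":"string"},"claw":{"type":"number"},"force":{"type":"number"}},"required":["rows"]}

```bash
ls; mkdir -p pics
python3 - <<'E'
from station import *
import cv2,numpy as np
o=get_obs(); print(o['t'],o['eef_pos'],o['tool_rot'],o['gripper_width'])
ims=[]
for c in ['scene','top','wrist']:
    r=read_camera(c); cv2.imwrite(f'pics/{c}0.png',r['img']); print(c,r['fov_y'],r['cx'],r['cy'],r['distortion']); print(np.round(r['world_to_cam'],3))
    for n in ['round_stick','flat_stick','cup_floor','cup','bore_mouth','block','rest','short_dop','loupe','paste_jar','weight','screwdriver']:
        try: print(c,n,[(np.round(d['centre']).tolist(),round(d['confidence'],2)) for d in place_of(c,n)])
        except Exception as e: print(n,e)
E
```

```text
pics
0.0 [0.2822552  0.6124862  0.23030481] [-1.32371719e-04  2.14231672e-01  9.76782439e-01 -9.16496784e-04] 0.9954433511713088
scene 44.274329415441656 282.25838063490926 210.4037522600293 [0.01433575 0.         0.         0.         0.        ]
[[-0.195  0.981 -0.011  0.081]
 [-0.844 -0.162  0.512  0.398]
 [ 0.5    0.109  0.859 -1.427]
 [ 0.     0.     0.     1.   ]]
scene round_stick []
scene flat_stick []
scene cup_floor [([412.0, 247.0], 0.85)]
scene cup [([410.0, 253.0], 0.94)]
scene bore_mouth [([179.0, 133.0], 0.92), ([156.0, 188.0], 0.6)]
scene block [([171.0, 145.0], 0.65), ([147.0, 202.0], 0.63)]
scene rest [([249.0, 284.0], 0.7)]
scene short_dop [([134.0, 202.0], 0.53)]
scene loupe [([278.0, 176.0], 0.71)]
scene paste_jar [([358.0, 350.0], 0.68), ([148.0, 200.0], 0.54), ([160.0, 196.0], 0.54)]
scene weight [([127.0, 290.0], 0.68)]
scene screwdriver [([426.0, 172.0], 0.8)]
top 46.96250338935583 278.6607618587705 206.97808763864742 [0.0173935 0.        0.        0.        0.       ]
[[ 0.02  -1.    -0.004 -0.013]
 [ 0.989  0.019  0.146 -0.507]
 [-0.146 -0.007  0.989 -1.29 
[... 383 characters left out ...]
([401.0, 207.0], 0.53)]
top loupe [([283.0, 257.0], 0.74)]
top paste_jar [([204.0, 123.0], 0.59)]
top weight [([304.0, 160.0], 0.66)]
top screwdriver [([161.0, 287.0], 0.56), ([387.0, 214.0], 0.16)]
wrist 61.05475677489543 274.3967619445309 208.11607367052602 [-0.09350298  0.          0.          0.          0.        ]
[[ 0.418  0.908  0.    -0.675]
 [-0.861  0.397 -0.319  0.042]
 [-0.29   0.133  0.948 -0.381]
 [ 0.     0.     0.     1.   ]]
wrist round_stick []
wrist flat_stick [([66.0, 274.0], 0.52)]
wrist cup_floor []
wrist cup []
wrist bore_mouth []
wrist block []
wrist rest []
wrist short_dop []
wrist loupe []
wrist paste_jar []
wrist weight []
wrist screwdriver [([67.0, 279.0], 0.78)]
```

View pics/top0.png

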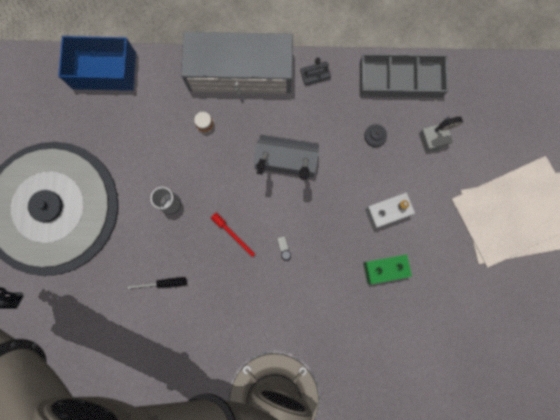

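View pics/scene0.png

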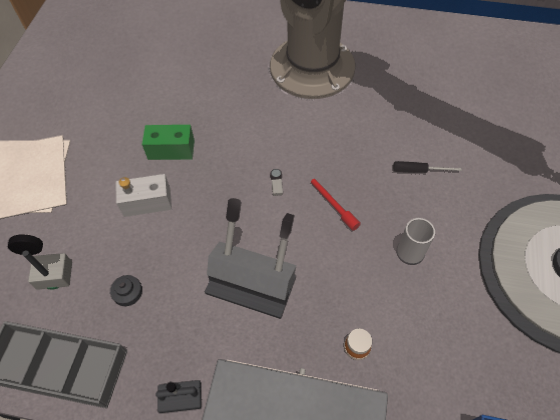

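The top view shows the rest at about (287,157) with stick handles at (262,165) and (305,173). The cup is at (163,198), the aluminium block at (391,211) with the dop in its right bore, and the green block at (388,270). A red stick lies on the bench at about (232,235). In the scene view the handles are at (233,210) and (287,226), the cup at (415,240) and the block at (143,195).

The round stick could be confused with handle A (scene 233,210), handle B (scene 287,226) or the red stick (scene 335,205). Red is excluded, so a close crop should decide between A and B.

```bash
cat > h.py <<'E'
from station import *
import cv2,numpy as np
def cam(c):
    r=read_camera(c); h=r['img'].shape[0]; f=h/2/np.tan(np.radians(r['fov_y'])/2)
    r['K']=np.array([[f,0,r['cx']],[0,f,r['cy']],[0,0,1]]); r['D']=np.array(r['distortion'])
    r['M']=np.diag([1,-1,-1])@np.array(r['world_to_cam'])[:3]; return r
def und(r,p): return cv2.undistortPoints(np.array(p,float).reshape(-1,1,2),r['K'],r['D']).reshape(-1,2)
def atz(r,p,z):   # pixel -> world on plane z
    R,t=r['M'][:,:3],r['M'][:,3]; out=[]
    for u in und(r,p):
        d=R.T@np.array([*u,1]); o=-R.T@t; out.append(o+d*(z-o[2])/d[2])
    return np.array(out)
def tri(r1,p1,r2,p2):
    X=cv2.triangulatePoints(r1['M'],r2['M'],und(r1,p1).T,und(r2,p2).T); return (X[:3]/X[3]).T
def proj(r,X):
    return cv2.projectPoints(np.array(X,float).reshape(-1,1,3),cv2.Rodrigues(r['M'][:,:3])[0],r['M'][:,3],r['K'],r['D'])[0].reshape(-1,2)
E
python3 - <<'E'
from h import *
s=cam('scene');t=cam('top')
a=cv2.resize(s['img'][185:285,200:310],None,fx=5,fy=5,interpolation=cv2.INTER_CUBIC)[:500,:]
b=cv2.resize(t['img'][125:205,245:330],None,fx=6,fy=6,interpolation=cv2.INTER_CUBIC)
h=max(a.shape[0],b.shape[0]);im=np.zeros((h,a.shape[1]+b.shape[1],3),np.uint8);im[:a.shape[0],:a.shape[1]]=a;im[:b.shape[0],a.shape[1]:]=b
sc=min(800/im.shape[1],1);cv2.imwrite('pics/crop.png',cv2.resize(im,None,fx=sc,fy=sc));print(im.shape,sc)
c=atz(s,[[418,228]],.1),atz(t,[[162,196]],.1);print('cup rim',c)
print('cupfloor',atz(s,[[412,247]],.006),atz(t,[[168,202]],.006))
for n in ['bore_mouth','short_dop']:
    for c,r in(('scene',s),('top',t)):
        for d in place_of(c,n):print(n,c,d['centre'],d['confidence'],atz(r,[d['centre']],.06 if n!='short_dop' else .01))
E
```

```text
(500, 1060, 3) 0.7547169811320755
cup rim (array([[0.51638678, 0.30242119, 0.1       ]]), array([[0.52098586, 0.30278347, 0.1       ]]))
cupfloor [[0.51078722 0.30902335 0.006     ]] [[0.51982555 0.30865332 0.006     ]]
bore_mouth scene [178.6, 133.7] 0.9 [[ 0.34170075 -0.26631313  0.06      ]]
bore_mouth scene [155.7, 188.0] 0.59 [[ 0.5003197  -0.27085675  0.06      ]]
bore_mouth top [370.4, 136.8] 0.75 [[ 0.70370384 -0.25183141  0.06      ]]
bore_mouth top [158.7, 286.5] 0.75 [[0.28612098 0.30808024 0.06      ]]
bore_mouth top [377.5, 270.5] 0.61 [[ 0.33918258 -0.26769315  0.06      ]]
bore_mouth top [379.9, 210.5] 0.58 [[ 0.49937352 -0.27581128  0.06      ]]
bore_mouth top [207.1, 122.5] 0.28 [[0.73616547 0.19935308 0.06      ]]
short_dop scene [133.9, 202.6] 0.65 [[ 0.51909198 -0.32895337  0.01      ]]
short_dop top [399.3, 207.7] 0.37 [[ 0.51554193 -0.34021032  0.01      ]]
```

View pics/crop.png

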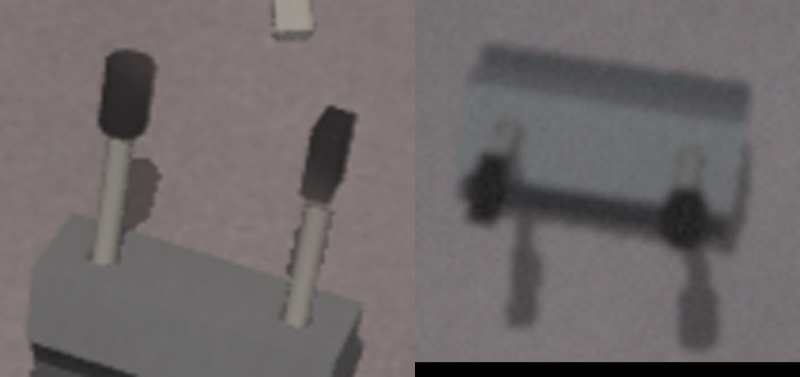

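The crop shows that handle A (scene 233,210; top 305,172) is the round one, with an evenly wide cylinder. Handle B (scene 287,226; top 262,166) is the flat one, thin and angular. The next step is to triangulate both.

Run:
```python
from h import *
s=cam('scene');t=cam('top')
f=lambda P:np.array(P)/3.774+[200,185]
g=lambda P:(np.array(P)-[415,0])/4.528+[245,125]
for n,a,b in(('round',[(130,57),(122,137),(106,260)],[(685,225),(687,185),(690,158)]),('flat',[(343,112),(317,202),(298,322)],[(484,202),(496,165),(509,130)])):
    X=tri(s,f(a),t,g(b));print(n,np.round(X,4).tolist(),np.linalg.norm(X[0]-X[1]),np.linalg.norm(X[0]-X[2]))
    d=X[0]-X[2];d/=np.linalg.norm(d);print('tilt',np.degrees(np.arccos(d[2])),'az',np.degrees(np.arctan2(d[1],d[0])))
# dark handle segmentation check
for c,r,bs in(('scene',s,[(220,190,245,225),(276,205,298,242)]),('top',t,[(290,158,320,185),(252,155,275,180)])):
    for x0,y0,x1,y1 in bs:
        g_=r['img'][y0:y1,x0:x1].max(2);m=g_<55;ys,xs=np.nonzero(m);print(c,m.sum(),xs.mean()+x0,ys.mean()+y0)
# block: bright aluminium top corners
for c,r,(x0,y0,x1,y1) in(('top',t,(360,185,422,236)),('scene',s,(108,165,178,222))):
    m=(r['img'][y0:y1,x0:x1].min(2)>120).astype(np.uint8)
    q=cv2.minAreaRect(np.argwhere(m)[:,::-1].astype(np.float32)+[x0,y0]) if m.any() else None;print(c,m.sum(),q and atz(r,cv2.boxPoints(q),.06).round(4).tolist())
a=cv2.resize(t['img'][180:240,355:425],None,fx=6,fy=6,interpolation=cv2.INTER_CUBIC);b=cv2.resize(s['img'][165:225,105:180],None,fx=6,fy=6,interpolation=cv2.INTER_CUBIC)
u=cv2.resize(t['img'][175:225,140:190],None,fx=6,fy=6,interpolation=cv2.INTER_CUBIC)[:240];v=cv2.resize(s['img'][210:270,390:440],None,fx=4,fy=4,interpolation=cv2.INTER_CUBIC)[:240]
im=np.zeros((600,880,3),np.uint8);im[:360,:420]=a;im[:360,420:870]=b;im[360:,:300]=u;im[360:,420:620]=v
cv2.imwrite('pics/crop2.png',cv2.resize(im,(800,545)))
```

```text
round [[0.5678, -0.0644, 0.1775], [0.5974, -0.0656, 0.1455], [0.6325, -0.072, 0.0686]] 0.04362712539677449 0.12690109621231485
tilt 30.912328202905176 az 173.34567003308197
flat [[0.5787, 0.0473, 0.176], [0.61, 0.0413, 0.1349], [0.6481, 0.0374, 0.0672]] 0.05196420617826608 0.12945972653833496
tilt 32.790990905099505 az 171.92533163728962
scene 204 232.20098039215685 211.5392156862745
scene 155 287.1483870967742 222.84516129032258
top 125 302.904 173.064
top 103 262.02912621359224 166.48543689320388Traceback (most recent call last):
  File "<stdin>", line 15, in <module>
cv2.error: OpenCV(4.12.0) /io/opencv/modules/imgproc/src/convhull.cpp:143: error: (-215:Assertion failed) total >= 0 && (depth == CV_32F || depth == CV_32S) in function 'convexHull'
```

Run:
```python
from h import *
s=cam('scene');t=cam('top')
print('handle centroids',tri(s,[(232.2,211.5),(287.15,222.8)],t,[(303.5,172.5),(262,166.5)]).round(4).tolist())
a=cv2.resize(t['img'][180:240,355:425],None,fx=6,fy=6,interpolation=cv2.INTER_CUBIC);b=cv2.resize(s['img'][165:225,105:180],None,fx=6,fy=6,interpolation=cv2.INTER_CUBIC)
u=cv2.resize(t['img'][180:220,140:190],None,fx=6,fy=6,interpolation=cv2.INTER_CUBIC);v=cv2.resize(s['img'][210:270,390:440],None,fx=4,fy=4,interpolation=cv2.INTER_CUBIC)
im=np.zeros((600,880,3),np.uint8);im[:360,:420]=a;im[:360,420:870]=b;im[360:,:300]=u;im[360:,420:620]=v
cv2.imwrite('pics/crop2.png',cv2.resize(im,(800,545)))
```

```text
handle centroids [[0.5794, -0.0654, 0.1531], [0.59, 0.0429, 0.1627]]
```

View pics/crop2.png

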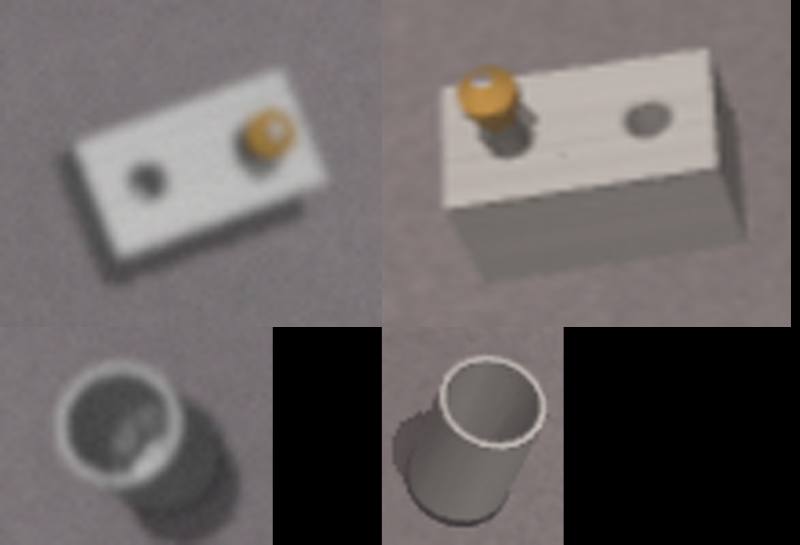

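>>> carry_out(rows="0 0 40 0; 0 0 40 0; 0 0 40 0; 30 -50 0 5; 40 -50 0 6; 40 -50 0 5; 40 -50 0 0; 40 -50 0 0; 40 -50 0 0; 0 0 0 0", claw=85, force=30)

```text
t: 3.7
eef_pos: [0.5117, 0.3127, 0.3517]
tool_rot: [0.001, 0.082, 0.997, -0.001]
contact_force: [0.2, 0.5, -0.1]
gripper_width: 0.991
grasp_force: 0.0
```

The crops give the empty bore at top (382.3,213.2) and scene (153.6,186.8). The cup rim centre is at top (162,197.6) and scene (420.3,230.4). The brass dop is in the other bore.

Run:
```python
from h import *
s=cam('scene');t=cam('top')
print('bore',atz(t,[(382.3,213.2)],.06),atz(s,[(153.6,186.8)],.06))
print('cup',atz(t,[(162,197.6)],.1),atz(s,[(420.3,230.4)],.1))
k=lambda P:np.array(P)/5.4545+[355,180]; l=lambda P:(np.array(P)-[381.8,0])/5.4545+[105,165]
for r,P in((t,k([(75,147),(283,70),(328,185),(120,262)])),(s,l([(441,86),(710,48),(717,165),(443,208)]))):
    X=atz(r,P,.06);print(X.round(4).tolist(),X.mean(0).round(4))
```

```text
bore [[ 0.49216793 -0.28216614  0.06      ]] [[ 0.49813235 -0.27650228  0.06      ]]
cup [[0.51673687 0.3025499  0.1       ]] [[0.52109251 0.30732276 0.1       ]]
[[0.5085, -0.246, 0.06], [0.549, -0.3491, 0.06], [0.4919, -0.37, 0.06], [0.4518, -0.2676, 0.06]] [ 0.5003 -0.3082  0.06  ]
[[0.4986, -0.3654, 0.06], [0.4593, -0.2619, 0.06], [0.5142, -0.2413, 0.06], [0.5547, -0.3435, 0.06]] [ 0.5067 -0.303   0.06  ]
```

>>> carry_out(rows="0 -54 0 1.5; 10 -54 0 0; 10 -54 0 0; 10 -54 0 0; 20 -54 0 0; 20 -54 0 0; 0 -54 0 0; 0 0 -50 0; 0 0 -50 0; 0 0 0 0")

```text
t: 5.05
eef_pos: [0.5753, -0.0565, 0.2479]
tool_rot: [-0.004, 0.062, 0.998, -0.0]
contact_force: [0.4, -0.1, 0.4]
gripper_width: 0.995
grasp_force: 0.0
```

>>> carry_out(rows="7 -8 0 0; 0 0 -40 0; 0 0 -40 0; 0 0 -32 0; 0 0 0 0; 0 0 0 0")

```text
t: 5.8
eef_pos: [0.5869, -0.0672, 0.1419]
tool_rot: [0.002, 0.063, 0.998, 0.0]
contact_force: [-0.6, 0.3, 0.1]
gripper_width: 0.993
grasp_force: 0.0
```

Run:
```python
from h import *
w=cam('wrist');s=cam('scene');t=cam('top')
im=np.zeros((420,800,3),np.uint8);im[:,:400]=cv2.resize(s['img'][140:300,170:320],(400,420));im[:,400:]=cv2.resize(w['img'],(400,300+0)) if 0 else cv2.copyMakeBorder(cv2.resize(w['img'],(400,300)),0,120,0,0,0)
cv2.imwrite('pics/g1.png',im)
```

```text
(no output)
```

View pics/g1.png

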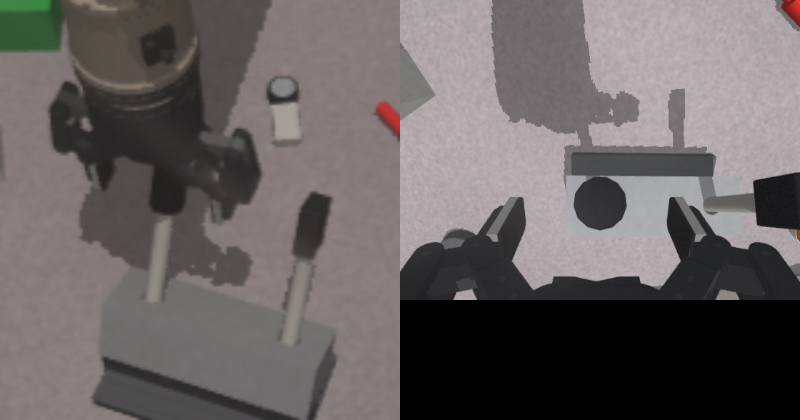

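The wrist view shows the handle end disc centred between the pads at full-resolution pixel (280,284). The scene crop shows the fingers on either side of the round handle. Next I check the fore-aft offset.

Run:
```python
from h import *
w=cam('wrist'); o=get_obs();print(o['eef_pos'])
for z in(.175,.18,.185,.19):print(z,atz(w,[(280,284)],z).round(4))
print(proj(w,[np.array(o['eef_pos'])+[0,0,.019]]))
```

```text
[ 0.58584759 -0.06702791  0.1410049 ]
0.175 [[ 0.5694 -0.0626  0.175 ]]
0.18 [[ 0.5665 -0.0624  0.18  ]]
0.185 [[ 0.5635 -0.0621  0.185 ]]
0.19 [[ 0.5605 -0.0618  0.19  ]]
[[273.62946503 300.67898566]]
```

>>> carry_out(rows="-10 3 5 0; 0 0 0 0; 0 0 0 0; 0 0 0 0; 0 0 0 0; 0 0 0 0; 0 0 0 0", claw=15, force=40)

```text
t: 6.88
eef_pos: [0.5747, -0.0641, 0.1444]
tool_rot: [-0.0, 0.063, 0.998, -0.0]
contact_force: [-3.1, -0.1, 5.6]
gripper_width: 0.294
grasp_force: 39.1
```

>>> carry_out(rows="-4.8 0.7 8.7 0; -4.8 0.7 8.7 0; -4.8 0.7 8.7 0; -4.8 0.7 8.7 0; -4.8 0.7 8.7 0; -4.8 0.7 8.7 0; 0 0 40 0; 0 0 40 0; 0 0 0 0")

```text
t: 8.0
eef_pos: [0.5477, -0.0601, 0.2801]
tool_rot: [0.003, 0.063, 0.998, 0.0]
contact_force: [0.0, 1.0, -1.3]
gripper_width: 0.29
grasp_force: 39.6
```

Run:
```python
from h import *
s=cam('scene');t=cam('top')
im=np.zeros((480,800,3),np.uint8);im[:,:400]=cv2.resize(s['img'][100:280,170:320],(400,480));im[:,400:]=cv2.resize(t['img'][100:220,240:340],(400,480))
cv2.imwrite('pics/l1.png',im);print(get_obs()['contact_force'])
```

```text
[-0.30423392 -0.4323769  -1.81794833]
```

View pics/l1.png

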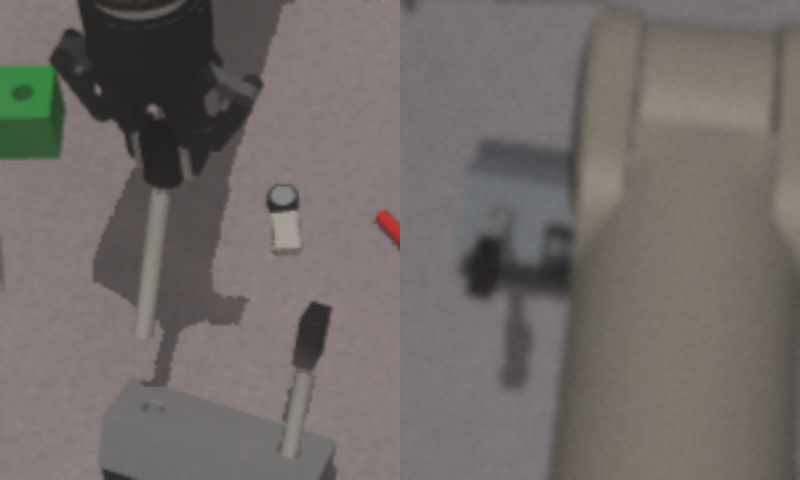

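The stick is out of the rest, still tilted, with the foot at scene (224,226). The rest bore is empty and the flat stick is undisturbed. Now I estimate the tilt.

```bash
cat >> h.py <<'E'
from scipy.optimize import least_squares
def stick(r,tcp,pf,pj,az=None,L=.12):
    "tilt/az/height of held stick: foot pixel pf, shank-handle joint pixel pj; stick axis passes grip point"
    G=np.array(tcp)+[0,0,.019]
    def P(v):
        d=np.array([np.sin(v[0])*np.cos(v[1]),np.sin(v[0])*np.sin(v[1]),np.cos(v[0])]) # foot->handle
        return G-d*v[2],G-d*(v[2]-L)
    q=least_squares(lambda v:np.r_[(proj(r,P(v))-[pf,pj]).ravel(),(v[1]-az)*30,(v[2]-.14)*200],[.5,az,.14])
    return np.degrees(q.x[:2]),q.x[2],P(q.x)[0],q.fun
E
python3 - <<'E'
from h import *
print(stick(cam('scene'),get_obs()['eef_pos'],(224.4,225.4),(230,170.5),np.radians(172)))
E
```

```text
(array([ 29.91806   , 171.80575316]), np.float64(0.14988292268670284), array([ 0.61913209, -0.07025667,  0.16479304]), array([-0.12842492,  0.20605042,  0.95139846, -0.87656276, -0.10170741,
        1.97658454]))
```

>>> carry_out(rows="0 0 50 0; -10 30 10 0; -11 50 0 0; -11 50 0 0; -11 50 0 0; -11 50 0 0; -11 50 0 0; -11 50 0 0; -11 45 0 0; 0 0 0 0")

```text
t: 9.4
eef_pos: [0.456, 0.3194, 0.3343]
tool_rot: [-0.002, 0.059, 0.998, -0.001]
contact_force: [0.9, -0.4, -0.9]
gripper_width: 0.293
grasp_force: 39.7
```

>>> carry_out(rows="-6 -3 -40 0; 0 0 -40 0; 0 0 -15 0; 0 0 0 0")

```text
t: 9.9
eef_pos: [0.4527, 0.3114, 0.2406]
tool_rot: [-0.001, 0.064, 0.998, -0.001]
contact_force: [0.2, 0.4, -1.1]
gripper_width: 0.291
grasp_force: 39.7
```

Run:
```python
from h import *
s=cam('scene');t=cam('top')
im=np.zeros((480,800,3),np.uint8);im[:,:400]=cv2.resize(s['img'][130:280,340:465],(400,480));im[:,400:]=cv2.resize(t['img'][150:240,120:195],(400,480))
cv2.imwrite('pics/c1.png',im);print(get_obs()['eef_pos'])
```

```text
[0.45375975 0.31249025 0.24266279]
```

View pics/c1.png

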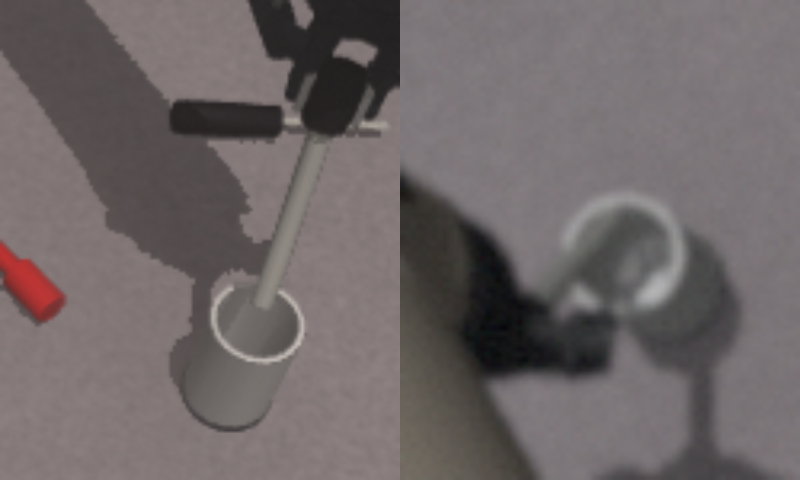

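The foot is above the cup opening at scene (423,224) and inside the rim circle. Next I lower it inside the rim, then push it against the far wall to upright the stick.

>>> carry_out(rows="0 0 -20 0; 0 0 -20 0; 0 0 0 0; 8 -1 0 0; 8 -1 0 0; 8 -1 0 0; 8 -1 0 0; 0 0 0 0", force=25)

```text
t: 11.0
eef_pos: [0.4833, 0.3105, 0.2064]
tool_rot: [-0.002, 0.063, 0.998, 0.002]
contact_force: [-18.7, -2.8, 31.0]
gripper_width: 0.295
grasp_force: 47.8
```

>>> carry_out(rows="0 0 4 0; 6 -1 3 0; 6 -1 3 0; 0 0 0 0", force=20)

```text
t: 11.5
eef_pos: [0.4983, 0.3062, 0.2124]
tool_rot: [0.001, 0.064, 0.998, 0.001]
contact_force: [0.3, -0.0, -2.0]
gripper_width: 0.292
grasp_force: 43.3
```

Run:
```python
from h import *
s=cam('scene');t=cam('top')
im=np.zeros((480,800,3),np.uint8);im[:,:400]=cv2.resize(s['img'][130:280,340:465],(400,480));im[:,400:]=cv2.resize(t['img'][150:240,120:195],(400,480))
cv2.imwrite('pics/c2.png',im);print(get_obs()['eef_pos'],get_obs()['contact_force'])
```

```text
[0.49786812 0.30610441 0.21188466] [ 0.73772048 -0.2546674   0.08719195]
```

View pics/c2.png

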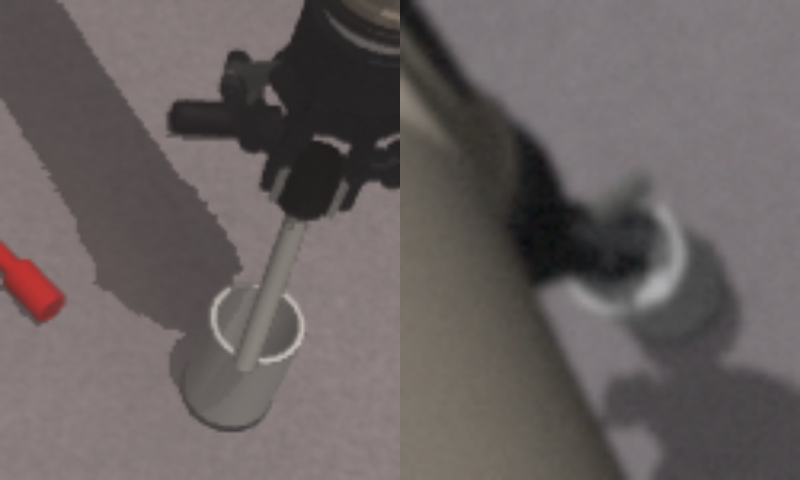

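The foot slid over the far rim: it is now in front of the cup wall at scene (417,244). I'll fit the tilt, lift and redo it deeper.

Run:
```python
from h import *
s=cam('scene');p=get_obs()['eef_pos']
for az in(172,):print(stick(s,p,(416.6,245),(431.8,198.5),np.radians(az)))
# earlier view c1
print(stick(s,[.4535,.312,.242],(422.3,225.2),(438.2,173),np.radians(172)))
for c in('scene','top'):
  for d in outline_of(c,'round_stick')[:3]:
    m=d['pixels'];ys,xs=np.nonzero(m);q=cv2.minAreaRect(np.c_[xs,ys].astype(np.float32));print(c,d['confidence'],d['centre'],q)
```

```text
(array([ 21.98169589, 174.33166914]), np.float64(0.14807819319812932), array([0.5528414 , 0.30073705, 0.09347201]), array([-1.29451705,  0.05850312,  0.04775986, -1.17490268,  1.22085911,
        1.61563864]))
(array([ 28.28672354, 173.53541314]), np.float64(0.15208515010077975), array([0.52511249, 0.30388562, 0.12707577]), array([-0.88986092,  0.11188429,  1.11847236, -1.00497782,  0.80394044,
        2.41703002]))
scene 0.88 [432.1, 200.5] ((429.4500427246094, 209.65000915527344), (14.546475410461426, 76.21087646484375), 18.43494987487793)
scene 0.64 [340.7, 209.7] ((334.2500305175781, 204.25001525878906), (65.76092529296875, 11.31370735168457), 45.0)
scene 0.34 [277.3, 181.2] ((276.0, 182.0), (26.0, 10.0), 90.0)
top 0.9 [227.6, 229.4] ((232.75001525878906, 234.75001525878906), (57.27565002441406, 8.485280990600586), 45.0)
top 0.57 [280.8, 248.6] ((283.4135437011719, 247.21893310546875), (24.041519165039062, 9.190183639526367), 72.89727020263672)
top 0.52 [161.4, 187.3] ((160.576904296875, 186.11538696289062), (5.269651889801025, 10.816654205322266), 56.3099365234375)
```

>>> carry_out(rows="0 0 25 0; 0 0 25 0; 0 0 0 0")

```text
t: 12.12
eef_pos: [0.4978, 0.3068, 0.2631]
tool_rot: [0.001, 0.063, 0.998, 0.001]
contact_force: [-0.2, 0.5, -1.4]
gripper_width: 0.29
grasp_force: 43.1
```

>>> carry_out(rows="-26 4 0 0; 0 0 -30 0; 0 0 -30 0; 0 0 -15 0; 0 0 0 0")

```text
t: 12.75
eef_pos: [0.4702, 0.3096, 0.185]
tool_rot: [-0.001, 0.063, 0.998, -0.001]
contact_force: [0.1, -0.5, -1.4]
gripper_width: 0.295
grasp_force: 43.2
```

Run:
```python
from h import *
s=cam('scene');t=cam('top')
im=np.zeros((480,800,3),np.uint8);im[:,:400]=cv2.resize(s['img'][130:280,340:465],(400,480));im[:,400:]=cv2.resize(t['img'][150:240,120:195],(400,480))
cv2.imwrite('pics/c3.png',im);print(get_obs()['eef_pos'],get_obs()['contact_force'])
```

```text
[0.47137381 0.31047477 0.18705622] [ 0.14754094  0.53387343 -0.27640673]
```

View pics/c3.png

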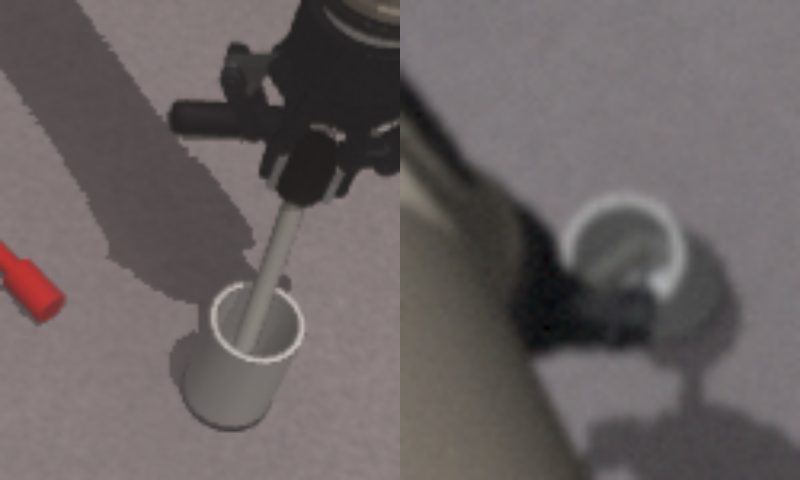

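The shank now goes into the cup mouth, with the foot hidden behind the near rim at scene (416,240). Next I lower a bit more and push.

>>> carry_out(rows="0 2 -10 0; 0 0 -6 0; 0 0 0 0; 8 -1 1 0; 8 -1 2 0; 6 -1 2 0; 0 0 0 0")

```text
t: 13.72
eef_pos: [0.493, 0.3094, 0.1757]
tool_rot: [-0.0, 0.063, 0.998, 0.0]
contact_force: [-4.5, -0.5, 0.7]
gripper_width: 0.29
grasp_force: 43.3
```

>>> carry_out(rows="8 -1 2 0; 8 -1 1 0; 8 -1 1 0; 8 -1 1 0; 0 0 0 0")

```text
t: 14.35
eef_pos: [0.5262, 0.3049, 0.1806]
tool_rot: [0.001, 0.064, 0.998, 0.0]
contact_force: [-1.7, 0.8, 0.2]
gripper_width: 0.292
grasp_force: 42.3
```

>>> carry_out(rows="-6 0 -12 0; 0 0 -14 0; 0 0 -10 0; 0 0 -4 0; 0 0 -2 0; 0 0 -2 0; 0 0 0 0")

```text
t: 15.22
eef_pos: [0.519, 0.3053, 0.1366]
tool_rot: [0.0, 0.063, 0.998, 0.0]
contact_force: [0.4, -0.0, -1.1]
gripper_width: 0.293
grasp_force: 42.3
```

>>> carry_out(rows="0 0 -2 0; 0 0 -2 0; 0 0 -2 0; 0 0 0 0")

```text
t: 15.72
eef_pos: [0.5188, 0.3051, 0.1303]
tool_rot: [-0.0, 0.063, 0.998, -0.0]
contact_force: [-0.5, -0.2, -1.8]
gripper_width: 0.291
grasp_force: 42.3
```

>>> carry_out(rows="0 0 -2 0; 0 0 -1 0; 0 0 0 0")

```text
t: 16.1
eef_pos: [0.5188, 0.3052, 0.1274]
tool_rot: [-0.0, 0.063, 0.998, -0.0]
contact_force: [0.9, -0.4, -1.4]
gripper_width: 0.296
grasp_force: 42.3
```

>>> carry_out(rows="0 0 -1.5 0; 0 0 -1.5 0; 0 0 0 0")

```text
t: 16.48
eef_pos: [0.5197, 0.3056, 0.1262]
tool_rot: [0.001, 0.063, 0.998, 0.001]
contact_force: [-2.6, -1.3, 10.8]
gripper_width: 0.293
grasp_force: 43.5
```

Firm floor contact, with the TCP height matching a foot at 6 mm. Releasing.

>>> carry_out(rows="0 0 0 0; 0 0 0 0; 0 0 0 0; 0 0 0 0; 0 0 30 0; 0 0 50 0; 0 0 50 0; 0 0 50 0; 0 0 30 0; 0 0 0 0", claw=85)

```text
t: 17.73
eef_pos: [0.52, 0.3059, 0.3374]
tool_rot: [0.002, 0.063, 0.998, 0.002]
contact_force: [0.3, -1.0, -0.7]
gripper_width: 0.996
grasp_force: 0.0
```

Run:
```python
from h import *
s=cam('scene')
for d in outline_of('scene','round_stick')[:2]:
    m=d['pixels'];ys,xs=np.nonzero(m);q=cv2.minAreaRect(np.c_[xs,ys].astype(np.float32));print(d['confidence'],d['centre'],q)
c=np.array([.519,.305]);print('rim',proj(s,[[*c,.1]]),'upright top',proj(s,[[*c,.166]]))
t=cam('top')
cr=cv2.resize(t['img'][140:190,240:330],None,fx=6,fy=6,interpolation=cv2.INTER_CUBIC)
cv2.imwrite('pics/last_t.png',cr);cv2.imwrite('pics/last_s.png',s['img'])
# flat handle still in place?
g=s['img'][205:242,276:298].max(2)<55;ys,xs=np.nonzero(g);print(g.sum(),xs.mean()+276,ys.mean()+205)
```

```text
0.82 [424.3, 210.6] ((423.9137878417969, 217.9654998779297), (13.184368133544922, 46.795223236083984), 21.801406860351562)
0.65 [340.9, 207.8] ((334.2500305175781, 203.75), (66.46803283691406, 12.020814895629883), 45.0)
rim [[419.2042426  229.31940676]] upright top [[426.66401549 212.7916576 ]]
138 287.3550724637681 222.31159420289856
```

The round stick stands in the cup, with its handle at scene (424,211) near the cup axis. The flat handle has not moved. Now for the flat stick.

>>> carry_out(rows="10 -50 0 0; 15 -50 0 0; 15 -50 0 0; 15 -50 0 0; 15 -60 0 0; 0 0 -50 0; 0 0 -40 0; 0 0 -10 0; 0 0 0 0")

```text
t: 19.0
eef_pos: [0.5887, 0.0454, 0.2341]
tool_rot: [-0.001, 0.063, 0.998, -0.0]
contact_force: [0.6, 0.3, 0.4]
gripper_width: 0.995
grasp_force: 0.0
```

Run:
```python
from h import *
w=cam('wrist');p=np.array(get_obs()['eef_pos']);print(p)
g=cv2.GaussianBlur(w['img'],(3,3),0).max(2)
print([(d['confidence'],d['centre']) for d in outline_of('wrist','flat_stick')[:2]])
b=proj(w,[[.58,.048,.183],[.590,.046,.1655],p+[0,0,.019]]);print(b)
cv2.imwrite('pics/w2.png',w['img'])
for th in(40,60):
    m=(g<th).astype(np.uint8);n,l,st,ce=cv2.connectedComponentsWithStats(m)
    print([(st[i].tolist(),ce[i].round(1).tolist()) for i in range(1,n) if st[i,4]>400])
```

```text
[0.58945171 0.04540315 0.2352776 ]
[(0.6, [273.8, 228.0]), (0.44, [40.2, 308.9])]
[[276.52700932 221.00170791]
 [275.21643672 226.2483796 ]
 [273.97380521 305.12762739]]
[([202, 278, 358, 142, 15211], [413.0, 378.6]), ([0, 356, 77, 64, 2239], [30.1, 397.1]), ([99, 367, 61, 53, 1320], [130.1, 398.1])]
[([262, 200, 26, 54, 1312], [274.4, 225.8]), ([0, 277, 560, 143, 34416], [277.0, 377.1])]
```

The wrist view has the flat handle at (274,226), within 2 px of my prediction. Descending and gripping.

>>> carry_out(rows="1 0 -40 0; 0 0 -40 0; 0 0 -10 0; 0 0 0 0; 0 0 0 0")

```text
t: 19.73
eef_pos: [0.5914, 0.0454, 0.1466]
tool_rot: [0.002, 0.063, 0.998, 0.0]
contact_force: [-0.0, -0.1, 0.3]
gripper_width: 0.997
grasp_force: 0.0
```

>>> carry_out(rows="0 0 0 0; 0 0 0 0; 0 0 0 0; 0 0 0 0; 0 0 0 0; 0 0 0 0", claw=8, force=30)

```text
t: 20.48
eef_pos: [0.5899, 0.045, 0.1446]
tool_rot: [-0.0, 0.063, 0.998, -0.0]
contact_force: [-0.7, -0.2, 2.5]
gripper_width: 0.179
grasp_force: 33.3
```

>>> carry_out(rows="-4.8 0.7 8.7 0; -4.8 0.7 8.7 0; -4.8 0.7 8.7 0; -4.8 0.7 8.7 0; -4.8 0.7 8.7 0; -4.8 0.7 8.7 0; 0 0 30 0; 0 0 30 0; 0 0 0 0")

```text
t: 21.6
eef_pos: [0.5625, 0.0496, 0.2592]
tool_rot: [0.002, 0.063, 0.998, 0.001]
contact_force: [-0.1, 0.9, -1.3]
gripper_width: 0.186
grasp_force: 32.8
```

>>> carry_out(rows="-20 -45 0 9.5; -22 -46 0 10; -22 -46 0 9.5; -23 -46 0 0; -23 -46 0 0; -23 -46 0 0; -23 -46 0 0; -23 -46 0 0; 0 0 0 0; 0 0 0 0")

```text
t: 22.85
eef_pos: [0.3818, -0.3168, 0.2558]
tool_rot: [-0.001, -0.189, 0.982, 0.001]
contact_force: [-0.3, 0.2, -1.4]
gripper_width: 0.179
grasp_force: 32.8
```

Run:
```python
from h import *
s=cam('scene');t=cam('top');p=np.array(get_obs()['eef_pos']);print(p,get_obs()['tool_rot'])
d=np.array([.931,.366])
f=p+[*(.0715*d),-.116];print('pred foot',f,proj(s,[f]),proj(t,[f]))
A=cv2.resize(s['img'][105:225,100:225],(400,384));B=cv2.resize(t['img'][160:280,330:455],(400,384))
cv2.imwrite('pics/b1.png',np.hstack([A,B]))
```

```text
[ 0.38259957 -0.31618486  0.25611714] [-3.08868382e-04 -1.89839354e-01  9.81814998e-01  4.83398154e-04]
pred foot [ 0.44916607 -0.29001586  0.14011714] [[146.47602027 146.66516322]] [[392.29022511 225.97824397]]
```

View pics/b1.png

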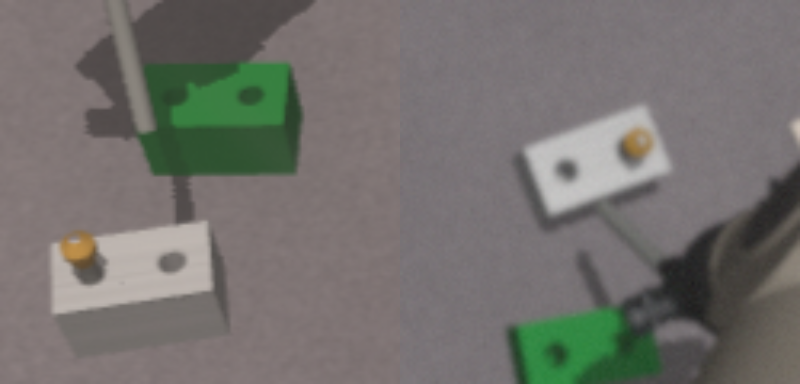

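The scene crop shows the foot at (146,146) and the top crop at (393,225), both within about 1.5 px of prediction. It hangs on the robot's side of the aluminium block. I'll lower it beside the block's near face and push the foot against that face to upright the stick.

>>> carry_out(rows="0 0 -35 0; 0 0 -35 0; 0 0 -35 0; 0 0 0 0; 7.4 2.9 0 0; 3.7 1.5 0 0; 3.7 1.5 1 0; 5.6 2.2 3 0; 0 0 0 0", force=20)

```text
t: 24.08
eef_pos: [0.4035, -0.3095, 0.1563]
tool_rot: [0.001, -0.189, 0.982, -0.0]
contact_force: [-1.7, -1.6, 0.1]
gripper_width: 0.184
grasp_force: 33.1
```

>>> carry_out(rows="7.4 2.9 3 0; 7.4 2.9 3 0; 7.4 2.9 2 0; 7.4 2.9 2 0; 0 0 0 0")

```text
t: 24.7
eef_pos: [0.4333, -0.2972, 0.1658]
tool_rot: [0.001, -0.189, 0.982, -0.0]
contact_force: [-0.7, -0.2, -0.5]
gripper_width: 0.184
grasp_force: 33.5
```

```bash
cat >> h.py <<'E'
def fit(p,L,az,names=('scene',),lo=-10,hi=40):
    "tilt by matching bright shank pixels: print axis-profile score"
    pass
E
python3 - <<'E'
from h import *
s=cam('scene');p=np.array(get_obs()['eef_pos']);print(p)
for d in outline_of('scene','flat_stick')[:2]:
    ys,xs=np.nonzero(d['pixels']);q=cv2.minAreaRect(np.c_[xs,ys].astype(np.float32));print(d['confidence'],d['centre'],q,xs.min(),xs.max(),ys.min(),ys.max())
    o=ys>ys.max()-6;print('low end',xs[o].mean(),ys.max())
G=p+[0,0,.019];dd=np.array([.931,.366,0])
for T in(0,5,10,15,20):
    v=-np.array([0,0,np.cos(np.radians(T))])+np.sin(np.radians(T))*dd
    print(T,proj(s,[G+.14*v,G+.02*v,G-.02*v]).round(1).tolist())
E
```

```text
[ 0.43308726 -0.29729743  0.16569832]
0.95 [150.3, 146.4] ((146.8756103515625, 146.5433807373047), (60.4068603515625, 7.663393020629883), 70.76932525634766) 136 159 118 175
low end 155.47619047619048 175
0.62 [412.6, 239.9] ((415.18341064453125, 241.34022521972656), (29.31773567199707, 47.04979705810547), 22.380136489868164) 397 434 218 264
low end 411.8265306122449 264
0 [[155.5, 166.1], [142.9, 133.1], [138.2, 120.7]]
5 [[155.7, 170.2], [143.0, 133.7], [138.2, 120.1]]
10 [[155.8, 174.0], [143.0, 134.3], [138.2, 119.5]]
15 [[155.9, 177.6], [143.0, 134.8], [138.2, 119.0]]
20 [[155.8, 180.8], [142.9, 135.2], [138.2, 118.6]]
```

>>> carry_out(rows="7.4 2.9 1 0; 7.4 2.9 1 0; 6.5 2.6 0 0; 0 0 0 0; -3.7 -1.5 0 0; 0 0 40 0; 0 0 20 0; 0 0 0 0")

```text
t: 25.8
eef_pos: [0.4508, -0.2915, 0.2292]
tool_rot: [0.002, -0.189, 0.982, -0.001]
contact_force: [-0.5, 0.9, -2.4]
gripper_width: 0.181
grasp_force: 33.4
```

Run:
```python
from h import *
s=cam('scene');p=np.array(get_obs()['eef_pos']);print(p)
for d in outline_of('scene','flat_stick')[:1]:
    ys,xs=np.nonzero(d['pixels']);print(d['confidence'],d['centre'],xs.min(),xs.max(),ys.min(),ys.max())
    for y in range(ys.min(),ys.max()+1,3):o=ys==y;print(y,xs[o].min(),xs[o].max(),end=' | ')
G=p+[0,0,.019];dd=np.array([.931,.366,0])
for T in(-5,0,5,10):
    v=-np.array([0,0,np.cos(np.radians(T))])+np.sin(np.radians(T))*dd
    print(T,proj(s,[G+.14*v,G+.02*v,G-.02*v]).round(1).tolist())
# foot end by intensity along column line
b=s['img'].max(2).astype(int)
f=proj(s,[G-[0,0,.12],G-[0,0,.16]]);c0=f[0];u=(f[1]-f[0])/np.linalg.norm(f[1]-f[0])
print([int(b[int(round(y)),int(round(x))]) for x,y in [c0+u*k for k in range(0,18)]],c0,u)
```

```text
[ 0.44993611 -0.2909517   0.22783731]
0.63 [138.9, 127.3] 126 152 103 161
103 129 130 | 106 127 133 | 109 126 135 | 112 126 136 | 115 127 136 | 118 129 137 | 121 131 138 | 124 133 140 | 127 135 141 | 130 136 142 | 133 137 143 | 136 138 144 | 139 139 145 | 142 141 146 | 145 142 148 | 148 143 149 | 151 144 150 | 154 145 151 | 157 146 152 | 160 147 151 | -5 [[149.2, 151.7], [135.6, 119.5], [130.4, 107.3]]
0 [[149.5, 156.2], [135.6, 120.2], [130.4, 106.6]]
5 [[149.8, 160.4], [135.7, 120.8], [130.3, 105.9]]
10 [[149.9, 164.4], [135.7, 121.4], [130.3, 105.3]]
[103, 101, 103, 103, 100, 101, 97, 100, 101, 98, 98, 96, 83, 86, 86, 86, 85, 86] [147.40133395 150.65077045] [0.36019468 0.93287716]
```

Run:
```python
from h import *
def hole(r,c,w=8):
    x0,y0=int(c[0])-w,int(c[1])-w;g=r['img'][y0:y0+2*w+1,x0:x0+2*w+1].max(2).astype(float)
    k=(g<np.percentile(g,90)*.8).astype(np.uint8);n,l,st,ce=cv2.connectedComponentsWithStats(k)
    return [(st[i,4],st[i,:4].tolist(),(ce[i]+[x0,y0]).round(2).tolist(),atz(r,[ce[i]+[x0,y0]],.06).round(4).tolist()) for i in range(1,n) if st[i,4]>8]
s=cv2.imread('pics/scene0.png');t=cv2.imread('pics/top0.png')
S=cam('scene');T=cam('top');print('now s',hole(S,(153.6,186.8)));S['img']=s;T['img']=t
print('s0',hole(S,(153.6,186.8)));print('t0',hole(T,(382.3,213.2)))
```

```text
now s [(np.int32(45), [4, 6, 9, 6], [153.09, 186.47], [[0.4975, -0.2779, 0.06]])]
s0 [(np.int32(45), [4, 6, 9, 6], [153.09, 186.47], [[0.4975, -0.2779, 0.06]])]
t0 [(np.int32(41), [4, 5, 8, 7], [381.83, 212.8], [[0.4932, -0.2809, 0.06]])]
```

>>> carry_out(rows="13 3 0 0; 13 3 0 0; 13 4 0 0; 0 0 -15 0; 0 0 0 0; 0 0 0 0")

```text
t: 26.75
eef_pos: [0.488, -0.2812, 0.2124]
tool_rot: [-0.0, -0.188, 0.982, 0.0]
contact_force: [0.7, -1.0, -1.6]
gripper_width: 0.183
grasp_force: 33.3
```

Run:
```python
from h import *
s=cam('scene');p=np.array(get_obs()['eef_pos']);print(p,get_obs()['contact_force'])
b=s['img'].max(2).astype(int)
print('pred',proj(s,[p+[.006,.0024,.019-.142]]))
cv2.imwrite('pics/z.png',s['img'])
print(b[168:200:1,140:170:1].tolist().__str__().replace('], [','\n'))
```

```text
[ 0.48826521 -0.28132357  0.21273545] [-0.27600218  0.30731316 -1.94530428]
pred [[150.04972163 177.70377873]]
[[85, 84, 85, 90, 99, 104, 106, 104, 100, 93, 86, 84, 85, 84, 85, 84, 83, 84, 85, 85, 84, 84, 85, 85, 84, 84, 83, 84, 85, 86
86, 86, 86, 87, 94, 104, 106, 105, 102, 97, 87, 83, 85, 84, 84, 85, 84, 84, 84, 83, 83, 85, 86, 85, 85, 83, 83, 84, 85, 88
85, 85, 85, 85, 90, 101, 106, 106, 104, 99, 91, 84, 86, 85, 85, 85, 83, 83, 84, 84, 86, 84, 85, 86, 85, 84, 85, 86, 88, 109
86, 86, 86, 85, 86, 96, 105, 106, 105, 101, 94, 86, 83, 87, 87, 86, 85, 84, 85, 85, 86, 84, 84, 86, 86, 86, 87, 87, 104, 129
87, 86, 86, 85, 86, 94, 104, 106, 106, 102, 98, 89, 84, 87, 87, 87, 86, 85, 85, 86, 84, 84, 85, 85, 84, 85, 86, 86, 86, 86
88, 87, 87, 87, 87, 90, 100, 105, 106, 105, 101, 91, 85, 86, 86, 86, 86, 87, 88, 91, 94, 93, 95, 102, 100, 87, 86, 85, 84, 84
86, 87, 87, 86, 85, 87, 95, 104, 106, 105, 102, 96, 88, 85, 87, 88, 89, 98, 116, 134, 146, 145, 153, 176, 170, 105, 84, 84, 84, 84
87, 87, 87, 86, 85, 85, 92, 102, 106, 107, 104, 99, 92, 95, 104, 107, 119, 158, 194, 194, 193, 193, 193, 192, 17
[... 2816 characters left out ...]
 194, 195, 195, 195, 194, 195, 195, 195, 194, 195, 195, 195, 194, 193, 191, 190, 189, 189, 175, 130, 89, 90, 90
193, 193, 194, 195, 195, 195, 196, 196, 196, 195, 195, 195, 194, 193, 192, 191, 190, 188, 188, 182, 164, 152, 144, 124, 119, 120, 111, 89, 90, 89
196, 196, 197, 197, 196, 197, 196, 194, 192, 191, 189, 188, 182, 165, 152, 152, 143, 123, 116, 111, 120, 120, 120, 121, 120, 120, 115, 101, 90, 90
194, 193, 193, 192, 190, 189, 182, 163, 152, 147, 131, 116, 112, 115, 112, 120, 116, 112, 119, 119, 120, 120, 119, 120, 120, 120, 120, 111, 89, 89
164, 153, 153, 144, 125, 120, 116, 113, 120, 121, 120, 119, 119, 119, 119, 119, 120, 120, 120, 120, 121, 121, 121, 122, 121, 121, 120, 115, 99, 90]]
```

Foot pixel measured about (150.3,177.3) against predicted (150.05,177.7), so the model holds, and the hole is at (153.1,186.5). A small forward nudge, then lower and feel for contact.

>>> carry_out(rows="2 0.5 -5 0; 0 0 -10 0; 0 0 -7 0; 0 0 -5 0; 0 0 -4 0; 0 0 0 0")

```text
t: 27.55
eef_pos: [0.4906, -0.2804, 0.1814]
tool_rot: [-0.0, -0.189, 0.982, 0.0]
contact_force: [1.0, 0.5, -1.1]
gripper_width: 0.182
grasp_force: 33.4
```

>>> carry_out(rows="0 0 -3 0; 0 0 -3 0; 0 0 -3 0; 0 0 0 0")

```text
t: 28.05
eef_pos: [0.4906, -0.2803, 0.1724]
tool_rot: [-0.0, -0.189, 0.982, 0.0]
contact_force: [0.4, -0.5, -1.4]
gripper_width: 0.184
grasp_force: 33.4
```

>>> carry_out(rows="0 0 -4 0; 0 0 -4 0; 0 0 -4 0; 0 0 -4 0; 0 0 0 0")

```text
t: 28.68
eef_pos: [0.4905, -0.2803, 0.1563]
tool_rot: [-0.0, -0.189, 0.982, 0.0]
contact_force: [0.5, -1.0, -1.0]
gripper_width: 0.184
grasp_force: 33.4
```

>>> carry_out(rows="0 0 -4 0; 0 0 -4 0; 0 0 -4 0; 0 0 -4 0; 0 0 0 0")

```text
t: 29.3
eef_pos: [0.4905, -0.2804, 0.1403]
tool_rot: [-0.0, -0.189, 0.982, 0.0]
contact_force: [1.1, -0.7, -1.4]
gripper_width: 0.184
grasp_force: 33.4
```

>>> carry_out(rows="0 0 -3 0; 0 0 -2 0; 0 0 -2 0; 0 0 0 0")

```text
t: 29.8
eef_pos: [0.4908, -0.2806, 0.134]
tool_rot: [0.0, -0.189, 0.982, -0.0]
contact_force: [0.1, 0.4, 2.2]
gripper_width: 0.184
grasp_force: 33.9
```

>>> carry_out(rows="0 0 -1 0; 0 0 0 0; 0 0 0 0")

```text
t: 30.18
eef_pos: [0.491, -0.2807, 0.1339]
tool_rot: [0.0, -0.189, 0.982, -0.0]
contact_force: [-2.7, 1.3, 10.9]
gripper_width: 0.182
grasp_force: 35.0
```

The stick is on the bore floor. Releasing and retreating straight up.

>>> carry_out(rows="0 0 0 0; 0 0 0 0; 0 0 0 0; 0 0 0 0; 0 0 20 0; 0 0 40 0; 0 0 50 0; 0 0 50 0; 0 0 0 0; 0 0 0 0", claw=70)

```text
t: 31.42
eef_pos: [0.4904, -0.2801, 0.2921]
tool_rot: [-0.0, -0.189, 0.982, 0.0]
contact_force: [-0.6, 0.2, -0.8]
gripper_width: 0.819
grasp_force: 0.0
```

Run:
```python
from h import *
s=cam('scene')
print(get_obs()['eef_pos'],get_obs()['contact_force'])
for n in('flat_stick','round_stick'):
  for d in outline_of('scene',n)[:3]:
    ys,xs=np.nonzero(d['pixels']);o=ys<ys.min()+6;q=ys>ys.max()-6;print(n,d['confidence'],d['centre'],'top',xs[o].mean(),ys.min(),'low',xs[q].mean(),ys.max())
print('expected flat top/junction/mouth',proj(s,[[.4953,-.2794,z] for z in(.17,.13,.06)]).round(1).tolist())
print('round foot->top',proj(s,[[.519,.305,z] for z in(.166,.126,.1)]).round(1).tolist())
for n in('short_dop','loupe','weight','paste_jar','screwdriver'):print(n,[(np.round(d['centre']).tolist(),round(d['confidence'],2)) for d in place_of('scene',n)[:2]])
```

```text
[ 0.49005638 -0.27996773  0.29145566] [-0.24976017 -0.62026448  0.23311946]
flat_stick 0.88 [147.3, 167.7] top 140.6875 152 low 152.5142857142857 189
round_stick 0.65 [427.6, 211.1] top 430.25757575757575 196 low 417.24242424242425 240
round_stick 0.63 [341.6, 210.4] top 315.0 179 low 352.96078431372547 230
expected flat top/junction/mouth [[140.6, 156.0], [145.3, 167.3], [152.8, 185.6]]
round foot->top [[426.7, 212.8], [422.0, 223.0], [419.2, 229.3]]
short_dop [([134.0, 201.0], 0.42), ([160.0, 198.0], 0.3)]
loupe [([278.0, 175.0], 0.7), ([251.0, 286.0], 0.68)]
weight [([126.0, 292.0], 0.86)]
paste_jar [([354.0, 348.0], 0.66), ([156.0, 190.0], 0.33)]
screwdriver [([428.0, 172.0], 0.94)]
```

Both sticks stand where they should and the bystanders are unchanged, so I'm handing in.

```bash
python3 -c "
from station import *
print(hand_in())"
```

```text
the job is handed in; nothing more can be done
None
```

I stood the round-handled stick in the cup and then the flat-handled stick in the empty bore, lowering each to floor contact before release. The job is handed in at about 32 s and gave no verdict; one mishap was the round stick's foot slipping over the cup rim once before I lifted and re-inserted it, and the bystanders I checked had not moved.

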